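# Load a staple strip into a sprung magazine and close its cover rail

## Robot

A 7-joint arm with a two-finger parallel gripper is mounted at the origin on a cart in front of the work surface, level with it; the furniture and walls round the work are solid. World frame = base frame: x ahead of the robot, y to its left, z up, the work surface at z = 0. Lengths are in mm, angles in rad, forces in N, time in s.
With the tool pointing down it reaches from about 425 to 950 mm from the base axis. Payload 4.7 kg.
Tool frame: the origin (TCP) lies on the mounting face of the last link; the fingertips stand 182 mm ahead of it and the grasp point (between the pads) lies 164 mm ahead of it (manip.tips_ahead is the distance from the TCP to the fingertips, in mm); z points along the fingers, y is the line along which they close (so a half turn about z gives the same grasp; the last joint's range is limited). The gripper opens to 87 mm and grips with 3 to 60 N. Pads are 19 mm wide; open, the fingers measure 117 mm over their backs; the gripper's body (75 mm by 190 mm) begins 51 mm behind the grasp point.
Start: joints at [1.265, 0.469, -0.049, 1.532, 0.024, 1.141, -0.082], TCP at [184.499, -649.3, 404.773] pointing down, gripper open.
Joint ranges: [-2.59, 2.59], [-0.33, 1.99], [-1.39, 1.29], [0.1, 2.45], [-1.04, 4.18], [0.21, 1.99], [-2.66, 2.66]. Speed limits (rad/s): [2.57, 2.57, 3.14, 3.14, 3.14, 3.14, 3.14].

## Interface

Orientations are given as a rotation vector (axis times angle).
In Python, from plant import sense, cams, job, manip gives the robot as it stands. The module is installed in compiled form; this text tells all that it offers.
- The arm moves only by the tool send_rows, never from a script. Its argument "motion" is a list of rows, each a list of 6 numbers: the shift along the tool's x, y, z in cm, then the turn, a rotation vector about the tool's x, y, z in rad. A call has 1 to 12 rows; each row shifts and turns the commanded pose from where the row before left it, along the tool's axes as they then stand; what a row does not reach is not made up. A row lasts 1/8 s, in which the tool goes at most 62.5 mm and 10.7 degrees, less where a joint would pass 70% of its speed; a pose out of reach is approached as far as the arm can. A call with a gripper value outside its range is refused whole. "gripper" is the closure in counts, from 0 (fully open) to 255 (shut), set as the call begins (left out, the last holds). The fingers move at their own pace and stop on an object; "squeeze" is the grip in N (left out, the last holds). Time passes only in rows, so rows that do not move let the fingers close. It gives the time, the measured TCP pose, the force, the opening and the grip force at its end, in the units of the state.
- sense(): the state, without advancing time (a new reading comes with each control period).
- cams.capture(name): name is "scene" or "top"; returns the picture (420x560x3 uint8, red, green, blue); there is no depth.
- cams.camera_info(name): a dict with "fovy" (degrees; the focal length in pixels is half the picture's height over the tangent of half this angle, whatever the lens; pixels are square), "cx", "cy" (the principal point, pixels), "rvec" (rotation vector, rad) and "tvec" (3), from world to camera coordinates, as OpenCV has them. Camera axes: x right, y down, z forward; pixel columns grow to the right and rows downward; lengths in mm; the calibration is good to about 2 mm. A picture is of the moment at which its call begins. camera_info takes no time and is no camera call.
- job.job_done(): hands the job in; it is judged then, once.
The state is a dict: "time_s": time; "joint_positions": joint angles; "qd": joint speeds; "joint_torque": joint torques, N m; "ee_pos": TCP position; "orientation": TCP orientation; "wrist_force": force on the tool from outside, world axes, zero at the start; "torque": the same for the moment, N m; "finger_gap": finger opening in mm; "grip_force": force on a finger pad.
Only numpy, scipy, OpenCV 4.12 (cv2) and the standard library are available. Lean on these libraries where they do the work, as an engineer would, in place of code of your own. Each camera call takes 0.05 s, during which the arm holds its last target. There are 200 camera calls.

## Task

Reload the carton stapler's magazine: draw the steel staple strip right out of its sleeve and set it down flat on the table, letting go, so that you can take it again by its middle. Lay it legs down in the magazine's channel, pushing the sprung black follower back with its end so that the strip drops fully home between the follower and the nose stop; then slide the cover rail by its black knob all the way forward over the strip and let go. Do not push away the ball bearing and the bearing carton that lie between the sleeve and the magazine.

Things in the scene. Friction and masses are not known exactly. Their poses are not given: they have to be found in the camera images.
- strip_center (a point): centre (9 mm over its underside) of the staple strip, a straight steel bar of joined staples 110 long (its x) x 24 wide x 18 high, about 0.12 kg, flat crown on top, legs down, ends alike. At the start it lies level, its underside 3 mm over the table, some 70 mm of it in the sleeve and 40 mm sticking out. Held by an end, the fingers would foul the channel walls.
- holder_mouth (a point): centre of the open mouth of the fixed dark steel sleeve round the strip: 80 long, 34 wide, 28 high, on a foot 60 wide and 3 thick; inside 28 wide x 22 high, closed at the far end. Its x axis points into the sleeve: the strip comes out along -x, roughly towards the robot. Point 14 mm over the table.
- magazine: the fixed magazine, a narrow open channel on a grey plate (x -215 to 95, y -38 to 38, 6 thick). Origin at table height; x along the channel to the nose stop, roughly to the robot's left. Channel floor z 22, 29 wide; side walls 29 apart with flared lips, top z 40, at x -80 to -15 and 45 to 88: the gap at x -15 to 45 is for the fingers.
- nose_top (a point): top centre of the nose stop, the steel block across the front end of the channel, at z 36 (14 mm over the channel floor, so the strip is carried in above it); its inner face is at magazine x 70, its back at x 88
- seat (a point): where the centre of the strip lies when fully home: magazine x 15, y 0, z 31 (channel floor + 9); axes as the magazine's; the strip then spans magazine x -40 to 70, against the nose stop
- follower_face (a point): point on the front face of the black follower, z 52. The follower slides in the channel; its fin, 8 wide, stands up to z 66, so that a strip held level above the nose stop can push it back (to magazine -x). With the channel empty the face rests at magazine x 20.
- follower (a joint): m that the follower is pushed back; 0 empty (face at magazine x 20), 0.060 with the strip home, end stop 0.085. A spring pushes it towards the nose, about 2 N at 0 and 6 N at 0.060; it slides a released strip that lies flat in the channel forward to the nose stop.
- cover_knob (a point): centre of the round black knob of the cover rail, 22 mm diameter, at z 64, top at z 74; knob body from z 54 up. The aluminium cover is a flat two-pronged fork on top of the channel, prongs z 42 to 46, the fin passing between them (14 mm slot); prong tips lie 125 mm ahead of the knob.
- cover (a joint): m that the cover rail is slid forward (magazine +x): near 0 drawn back, the channel open from about the follower on; 0.130 fully closed over the strip (end stop). Stays where it is left, friction about 2 N.
- bearing_center (a point): centre of a loose ball bearing, 62 diameter, 17 high, a bystander behind the gap between sleeve and magazine
- carton_center (a point): centre of a loose bearing carton 60x60x20, a bystander in front of the gap between sleeve and magazine
Mind the look-alikes: they are no part of the job. There is more than one size of the part that bears strip_center; the job needs the larger.

How it is judged (in metres and radians):
On the way, in this order (a step that is already met when the one before it is completed fails the run):
1. the strip lies flat on the table, right out of the sleeve and let go (distance between strip_center and holder_mouth above 0.056 m and height (world z) of strip_center below 0.014 m and angle between strip_center's own z axis and vertical below 0.1 rad and contact force between the fingers and strip below 0.2 N), for 0.1 s.
2. the strip is home in the channel between follower and nose stop, the cover still open (distance between strip_center and seat below 0.006 m and z of strip_center in the frame of seat below 0.003 m and angle between the x axis of strip_center and the x axis of magazine, either way round below 0.08 rad and angle between the z axis of strip_center and the z axis of magazine, either way round below 0.06 rad and value of joint follower between 0.053 and 0.067 m and value of joint cover below 0.06 m), for 0.2 s.
3. the cover rail is fully forward over the strip (distance between strip_center and seat below 0.006 m and z of strip_center in the frame of seat below 0.003 m and angle between the x axis of strip_center and the x axis of magazine, either way round below 0.08 rad and angle between the z axis of strip_center and the z axis of magazine, either way round below 0.06 rad and value of joint follower between 0.053 and 0.067 m and value of joint cover above 0.125 m), for 0.2 s.
At the end, for the whole second after the job is handed in: strip at rest within 6 mm of its seat, no more than 3 mm high, flat (0.06 rad) and along the channel (0.08 rad), the follower pressing behind it (0.053 to 0.067), cover rail within 5 mm of its closed end stop (all of step 3 and linear speed of strip below 0.01 m/s); the robot touches nothing.
It fails at once if the loose bearing is shifted more than 30 mm (distance of bearing_center from where it was at the start of the episode above 0.03 m).
It fails at once if the carton is shifted more than 30 mm (distance of carton_center from where it was at the start of the episode above 0.03 m).
It also fails if it takes over 72 s, if anything falls off the work surface, if the arm or the gripper's body presses on something with over 40 N, if the wrist force passes 120 N, or if a joint passes its speed limit or range.

## Working session

There is one attempt and no reset: what is moved stays moved. The work goes in short steps, Python scripts to look and compute and a tool call to move; the robot and the scene stay as the last step left them, time stands still between calls to the robot, and variables do not carry over. Pictures are saved under pics/ and viewed, at most 10 in all, crops included, and the job is handed in when it is done.

Besides the shell and the picture viewer there is one more tool, called as name(argument=value, ...) on one line, values as JSON. send_rows: Moves the arm, as the interface text tells. Its arguments: {"type":"object","properties":{"motion":{"type":"array","items":{"type":"array","items":{"type":"number"}}},"gripper":{"type":"number"},"squeeze":{"type":"number"}},"required":["motion"]}

```bash
mkdir -p pics
cat > h.py <<'E'
import numpy as np, cv2
from plant import sense,cams,job,manip
from scipy.spatial.transform import Rotation as R
def cam(n):
    i=cams.camera_info(n); f=210/np.tan(np.radians(i['fovy'])/2)
    K=np.array([[f,0,i['cx']],[0,f,i['cy']],[0,0,1]])
    return K,R.from_rotvec(np.ravel(i['rvec'])).as_matrix(),np.ravel(i['tvec']).astype(float)
def ray(n,u,v,z):
    K,r,t=cam(n); d=r.T@np.linalg.inv(K)@[u,v,1]; c=-r.T@t
    return c+d*(z-c[2])/d[2]
def proj(n,p):
    K,r,t=cam(n); q=K@(r@np.asarray(p,float)+t); return q[:2]/q[2]
def snap(n,f=None):
    a=cams.capture(n)
    if f: cv2.imwrite('pics/'+f+'.png',cv2.cvtColor(a,cv2.COLOR_RGB2BGR))
    return a
E
python3 - <<'E'
from h import *
for n in('scene','top'):
    snap(n,n+'0'); K,r,t=cam(n); print(n,K[0,0],K[:2,2],(-r.T@t).round(),r.round(2).tolist(), cams.camera_info(n).keys())
s=sense();print(s['ee_pos'],s['orientation'],s['finger_gap'],R.from_rotvec(s['orientation']).as_matrix().round(3).tolist())
a=cv2.imread('pics/scene0.png');b=cv2.imread('pics/top0.png')
E
```

```text
scene 521.6009310710061 [278.8129817  213.25251567] [  21. 1000.  780.] [[-0.86, -0.51, 0.02], [-0.31, 0.47, -0.83], [0.41, -0.72, -0.56]] dict_keys(['fovy', 'cx', 'cy', 'rvec', 'tvec'])
top 540.2917077648596 [276.33306064 211.71612541] [ 359.   77. 1498.] [[-0.02, -1.0, -0.02], [-0.99, 0.03, -0.12], [0.12, 0.02, -0.99]] dict_keys(['fovy', 'cx', 'cy', 'rvec', 'tvec'])
[ 184.45961056 -649.08765852  403.82456611] [-3.10988110e+00 -4.33281339e-01  4.14877676e-04] 87.23374732630761 [[0.962, 0.273, -0.0], [0.273, -0.962, 0.002], [-0.0, -0.002, -1.0]]
```

View pics/scene0.png

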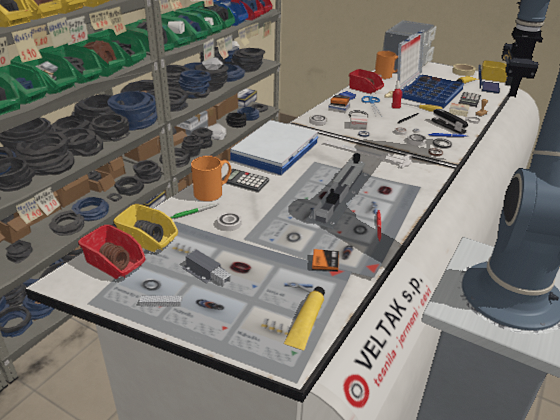

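View pics/top0.png

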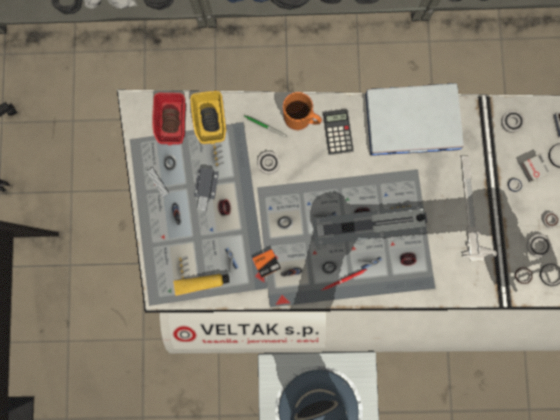

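The scene view shows the sleeve at (205,265) with its strip end at (222,276), the magazine at (335,195) and its knob at (357,157). The small look-alike strip is at (160,300). In the top view the sleeve is at (206,182), the magazine runs (325,228)–(425,215), the bearing is at (267,160) and the carton at (263,262). I'll zoom in next.

Run:
```python
from h import *
a=cv2.imread('pics/scene0.png');b=cv2.imread('pics/top0.png')
def crop(im,x,y,w,h,k): return cv2.resize(im[y:y+h,x:x+w],None,fx=k,fy=k,interpolation=cv2.INTER_CUBIC)
cv2.imwrite('pics/c1.png',np.vstack([crop(a,170,235,130,55,6)[:, :780],crop(b,180,155,130,45,6)]))
m=crop(a,270,140,130,98,6)[:,:780]; cv2.imwrite('pics/c2.png',m)
n=crop(b,310,185,130,60,6); cv2.imwrite('pics/c3.png',n)
```

```text
(no output)
```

View pics/c1.png

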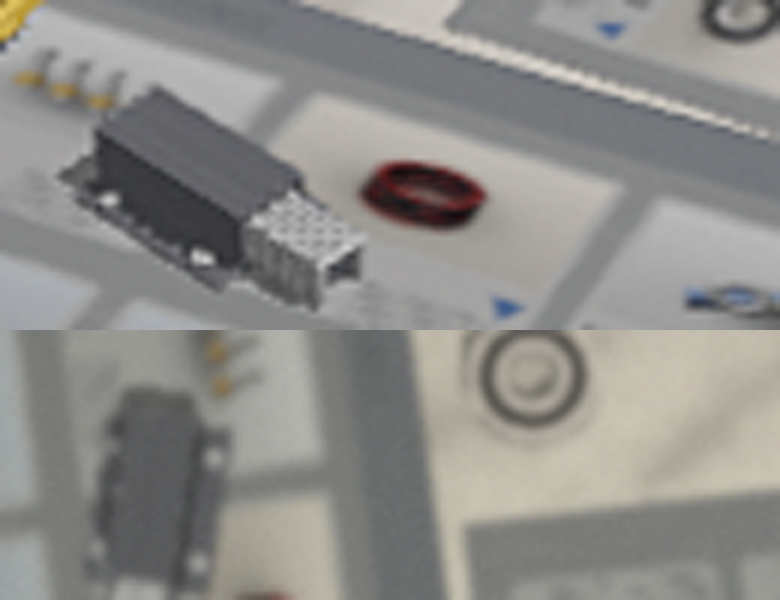

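View pics/c2.png

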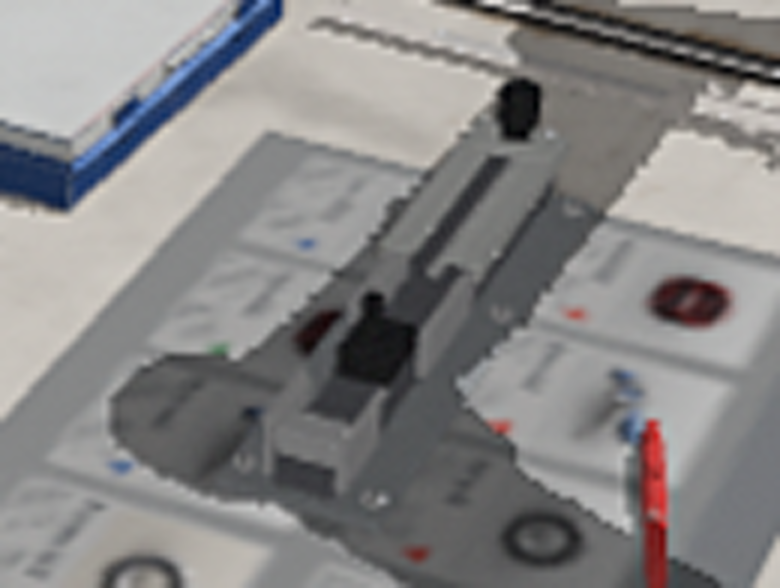

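View pics/c3.png

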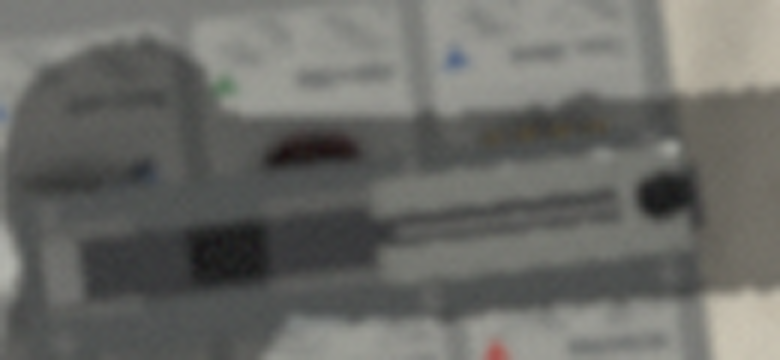

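The crops give the corners:
- **Strip, scene view:** crown end corners at about (223,279) and (230,274).
- **Sleeve, scene view:** top corners at (186,256), (196,249), (220,265) and (211,271).
- **Knob:** (356.5,157.5) in the scene view and (420,217) in the top view.
- **Follower:** fin top at (332,190) in the scene view, black body at (348,226) in the top view.
- **Nose block:** top view (320,229).

```bash
python3 - <<'E'
from h import *
def P(n,ox,oy,x,y,z,l):
    p=ray(n,(x+.5)/6-.5+ox,(y+.5)/6-.5+oy,z); print(l,p.round(1)); return p
S=lambda x,y,z,l:P('scene',170,235,x,y,z,l)
T=lambda x,y,z,l:P('top',180,155,x,y-330,z,l)
S(320,268,21,'strip end c1');S(365,238,21,'strip end c2')
for x,y in((95,130),(155,88),(302,182),(247,220)):S(x,y,28,'sleeve top')
for x,y in((112,578),(187,587),(123,390),(195,396)):T(x,y,28,'T sleeve')
M=lambda x,y,z,l:P('scene',270,140,x,y,z,l)
N=lambda x,y,z,l:P('top',310,185,x,y,z,l)
M(520,108,64,'knob S');N(663,195,64,'knob T')
M(374,296,66,'fin S')
N(190,255,40,'fol face T');N(62,268,36,'nose T');N(45,268,36,'nose back T')
N(374,232,46,'prong tips T');N(375,185,46,'');N(382,283,46,'')
E
python3 - <<'E'
import sys;sys.path.insert(0,'.')
from h import *
# top view: strip colour, second view
import cv2
b=cv2.imread('pics/top0.png')
c=cv2.resize(b[150:290,180:290],None,fx=5,fy=5,interpolation=cv2.INTER_CUBIC)[:600]
a=cv2.imread('pics/top0.png')
K=cv2.resize(b[195:215,190:215],None,fx=8,fy=8,interpolation=cv2.INTER_CUBIC)
c[:160,-200:]=K
cv2.imwrite('pics/c4.png',c)
E
```

```text
strip end c1 [547.9 319.8  21. ]
strip end c2 [543.7 297.6  21. ]
sleeve top [660.5 308.3  28. ]
sleeve top [657.4 276.   28. ]
sleeve top [576.7 290.9  28. ]
sleeve top [580.8 319.1  28. ]
T sleeve [582.8 313.2  28. ]
T sleeve [577.7 278.7  28. ]
T sleeve [670.6 307.4  28. ]
T sleeve [666.8 274.1  28. ]
knob S [ 503.4 -279.4   64. ]
knob T [ 504.7 -283.3   64. ]
fin S [484.8 -80.2  66. ]
fol face T [485.5 -75.7  40. ]
nose T [481.4 -18.2  36. ]
nose back T [481.6 -10.5  36. ]
prong tips T [ 493.2 -157.8   46. ]
 [ 514.4 -159.2   46. ]
 [ 470.2 -160.4   46. ]
```

View pics/c4.png

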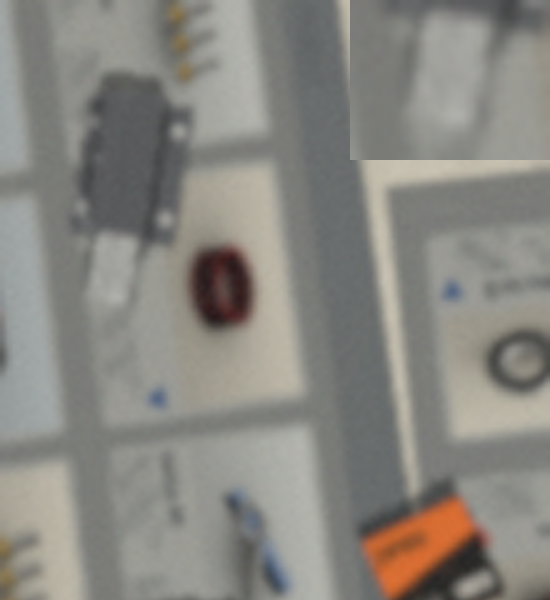

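The top crop shows the strip's end edge at about (198,209.5)–(205.6,211) and the sleeve foot bolts at (216,176), (213,193.6) and (196,193). The carton is orange at (265,262).

Run:
```python
from h import *
def T(x,y,z,l): p=ray('top',(x+.5)/5-.5+180,(y+.5)/5-.5+150,z);print(l,p.round(1));return p
T(90,297,21,'strip end');T(128,305,21,'strip end');T(100,232,21,'st');T(137,238,21,'st')
a=T(180,130,3,'boltR');b=T(165,218,3,'boltR');T(82,212,3,'boltL')
d=a-b;print(np.arctan2(d[1],d[0]))
T(425,540,20,'carton');
p=ray('top',267,160,17);print('bearing',p)
def P(x,y,z): return ray('scene',(x+.5)/6-.5+170,(y+.5)/6-.5+235,z)
b1=P(108,199,3);b2=P(204,258,3);print('S bolts',b1,b2,np.arctan2(*(b1-b2)[[1,0]]))
s=sense();print(s['joint_positions'],s['ee_pos'])
```

```text
strip end [547.4 316.3  21. ]
strip end [542.4 295.3  21. ]
st [583.5 310.5  21. ]
st [579.6 290.   21. ]
boltR [643.1 267.8   3. ]
boltR [593.2 276.8   3. ]
boltL [597.9 323.4   3. ]
-0.17792814638922955
carton [409.  134.1  20. ]
bearing [680.75902072 121.66936188  17.        ]
S bolts [651.13584927 314.96185514   3.        ] [599.86068741 322.21377432   3.        ] -0.14049957250654063
[ 1.26506973  0.46934824 -0.04861588  1.53354625  0.02408161  1.14097677
 -0.08230008] [ 184.45961056 -649.08765852  403.82456611]
```

```bash
cat >> h.py <<'E'
def plan(wps,start=None,dec=2):
    """wps: list of (x,y,z,yaw of tool x,nrows), tool straight down; prints rows"""
    s=sense(); p=np.array(s['ee_pos'],float); r=R.from_rotvec(s['orientation'])
    rows=[]
    x=r.as_matrix()[:,0]; y0=np.arctan2(x[1],x[0])
    for X,Y,Z,yaw,n in wps:
        p0=p.copy(); dy=(yaw-y0+np.pi)%(2*np.pi)-np.pi
        if len(wps)>3: pass
        for k in range(1,n+1):
            t=p0+(np.array([X,Y,Z])-p0)*k/n
            g=y0+dy*k/n
            G=R.from_matrix(np.array([[np.cos(g),np.sin(g),0],[np.sin(g),-np.cos(g),0],[0,0,-1]]))
            d=r.inv().apply(t-p)/10; w=(r.inv()*G).as_rotvec()
            row=np.r_[d.round(dec),w.round(3)]+0.0; rows.append(row.tolist())
            p=p+r.apply(row[:3]*10); r=r*R.from_rotvec(row[3:])
        y0=yaw
    for i in range(0,len(rows),12): print(str(rows[i:i+12]).replace(' ',''))
    print(p.round(1)); return rows
def st():
    s=sense(); x=R.from_rotvec(s['orientation']).as_matrix(); print(round(s['time_s'],2),np.round(s['ee_pos'],1),'yaw',round(float(np.arctan2(x[1,0],x[0,0])),4),'tilt',x[:2,2].round(4),'gap',round(s['finger_gap'],1),'grip',round(s['grip_force'],1),'F',np.round(s['wrist_force'],1),'q',np.round(s['joint_positions'],2))
E
python3 - <<'E'
from h import *
w=[]
for k in range(1,25):
    t=k/24; a=-1.2937+t*(0.495+1.2937); rr=675+t*(640-675); w.append((rr*np.cos(a),rr*np.sin(a),404-t*150,0.276+2.705*t,1))
plan(w)
E
```

```text
[[5.03,-0.31,0.61,-0.002,0.0,-0.112],[5.01,-0.15,0.62,0.0,0.0,-0.113],[5.01,0.05,0.63,0.0,0.0,-0.112],[4.99,0.23,0.62,0.0,0.0,-0.113],[4.96,0.42,0.63,0.0,0.0,-0.113],[4.93,0.62,0.62,0.0,0.0,-0.112],[4.9,0.79,0.63,0.0,0.0,-0.113],[4.85,0.98,0.62,0.0,0.0,-0.113],[4.8,1.17,0.63,0.0,0.0,-0.113],[4.75,1.34,0.62,0.0,0.0,-0.112],[4.67,1.52,0.62,0.0,0.0,-0.113],[4.61,1.69,0.63,0.0,0.0,-0.113]]
[[4.53,1.86,0.62,0.0,0.0,-0.112],[4.44,2.03,0.63,0.0,0.0,-0.113],[4.36,2.19,0.62,0.0,0.0,-0.113],[4.25,2.35,0.62,0.0,0.0,-0.112],[4.16,2.5,0.63,0.0,0.0,-0.113],[4.05,2.66,0.62,0.0,0.0,-0.113],[3.94,2.8,0.63,0.0,0.0,-0.113],[3.81,2.94,0.62,0.0,0.0,-0.112],[3.7,3.08,0.62,0.0,0.0,-0.113],[3.56,3.21,0.63,0.0,0.0,-0.113],[3.43,3.34,0.62,0.0,0.0,-0.112],[3.3,3.46,0.62,0.0,0.0,-0.113]]
[563.2 304.  254. ]
```

send_rows(motion=[[5.03,-0.31,0.6,-0.002,0,-0.112],[5.0,-0.15,0.6,0,0,-0.113],[5.0,0.05,0.6,0,0,-0.112],[5.0,0.23,0.6,0,0,-0.113],[4.96,0.42,0.6,0,0,-0.113],[4.93,0.62,0.6,0,0,-0.112],[4.9,0.79,0.6,0,0,-0.113],[4.85,0.98,0.6,0,0,-0.113],[4.8,1.17,0.6,0,0,-0.113],[4.75,1.34,0.6,0,0,-0.112],[4.67,1.52,0.6,0,0,-0.113],[4.61,1.69,0.6,0,0,-0.113]], gripper=0)

```text
time_s: 1.6
ee_pos: [606.3, -254.7, 331.6]
orientation: [2.151, 2.288, -0.002]
wrist_force: [1.0, -0.5, -0.2]
finger_gap: 86.5
grip_force: 0.0
```

send_rows(motion=[[4.53,1.86,0.6,0,0,-0.112],[4.44,2.03,0.6,0,0,-0.113],[4.36,2.19,0.6,0,0,-0.113],[4.25,2.35,0.6,0,0,-0.112],[4.16,2.5,0.6,0,0,-0.113],[4.05,2.66,0.6,0,0,-0.113],[3.94,2.8,0.6,0,0,-0.113],[3.81,2.94,0.6,0,0,-0.112],[3.7,3.08,0.6,0,0,-0.113],[3.56,3.21,0.6,0,0,-0.113],[3.43,3.34,0.6,0,0,-0.112],[3.3,3.46,0.6,0,0,-0.113]])

```text
time_s: 3.1
ee_pos: [562.7, 304.7, 258.5]
orientation: [0.247, 3.131, -0.003]
wrist_force: [0.3, 0.6, -0.5]
finger_gap: 87.0
grip_force: 0.0
```

Run:
```python
from h import *
st()
a=snap('scene','s1'); b=snap('top','t1')
plan([(563,304,186,2.98,4)])
a=cv2.imread('pics/s1.png');b=cv2.imread('pics/top0.png')
# with the arm gone: magazine unshadowed
t=cv2.imread('pics/t1.png')
A=cv2.resize(t[190:245,305:440],None,fx=5.8,fy=5.8,interpolation=cv2.INTER_CUBIC)
B=cv2.resize(a[150:195+20,280:415],None,fx=4,fy=4,interpolation=cv2.INTER_CUBIC)
B=cv2.copyMakeBorder(B,0,0,0,A.shape[1]-B.shape[1],0)
cv2.imwrite('pics/c5.png',np.vstack([A,B]));print(A.shape,B.shape)
```

```text
3.1 [562.7 304.7 258.5] yaw 2.9841 tilt [ 0.0003 -0.0022] gap 87.0 grip 0.0 F [ 0.3  0.6 -0.5] q [-0.04  0.69 -0.77  1.72  0.57  0.97  0.38]
[[-0.13,-0.12,1.82,0.002,-0.003,0.003],[-0.12,-0.12,1.82,0.0,0.0,0.003],[-0.13,-0.11,1.82,0.0,0.0,0.003],[-0.12,-0.12,1.82,0.0,0.0,0.003]]
[563. 304. 186.]
(319, 783, 3) (260, 783, 3)
```

View pics/c5.png

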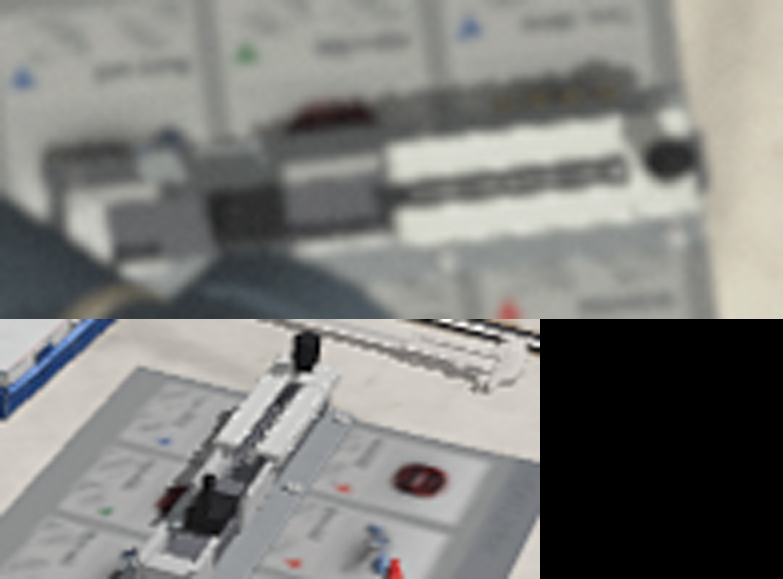

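The clear view shows the knob at top pixel (420.9,217), the cover front at (372.5,223.5) and the slot rear at (412.5,219.5). The black follower's face is at (341,227).

send_rows(motion=[[-0.13,-0.12,1.8,0,0,0],[-0.12,-0.12,1.8,0,0,0],[-0.13,-0.11,1.8,0,0,0],[-0.12,-0.12,1.8,0,0,0],[0,0,0,0,0,0]])

```text
time_s: 3.82
ee_pos: [567.3, 296.9, 185.0]
orientation: [-0.253, -3.129, 0.006]
wrist_force: [-0.9, 0.3, 0.6]
finger_gap: 87.0
grip_force: 0.0
```

Run:
```python
from h import *
def N(x,y,z,l):p=ray('top',(x+.5)/5.8-.5+305,(y+.5)/5.8-.5+190,z);print(l,p.round(1));return p
N(672,157,68,'knob');a=N(622,171,46,'slot rear');b=N(395,193,46,'slot front');N(388,145,46,'tip+');N(395,243,46,'tip-')
d=b-a;print('yaw',np.arctan2(d[1],d[0]))
N(210,213,40,'face');N(90,222,36,'nose mid');N(65,222,38,'nose back')
st(); snap('scene','s2')
p=cv2.imread('pics/s2.png');cv2.imwrite('pics/c6.png',cv2.resize(p[220:310,150:280],None,fx=6,fy=6,interpolation=cv2.INTER_CUBIC))
```

```text
knob [ 505.4 -283.3   68. ]
slot rear [ 501.7 -265.4   46. ]
slot front [ 494.2 -160.    46. ]
tip+ [ 516.7 -157.7   46. ]
tip- [ 471.  -158.9   46. ]
yaw 1.6422029845228168
face [487.6 -74.6  40. ]
nose mid [485.2 -18.8  36. ]
nose back [485.3  -7.   38. ]
3.83 [567.3 296.9 185. ] yaw 2.98 tilt [-0.0023 -0.0039] gap 87.0 grip 0.0 F [-0.9  0.3  0.6] q [-0.07  0.78 -0.71  1.75  0.65  0.86  0.34]
```

View pics/c6.png

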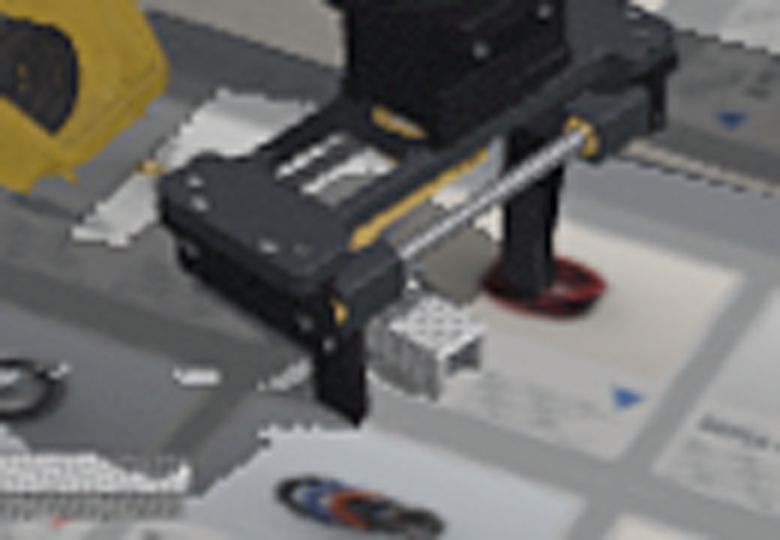

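The tool stands over the protruding end, slightly deep and off-centre. I'll correct that and close.

send_rows(motion=[[0.5,0.6,0,0,0,0],[0,0,0,0,0,0],[0,0,0,0,0,0]])

```text
time_s: 4.25
ee_pos: [563.5, 305.0, 187.8]
orientation: [0.251, 3.13, -0.002]
wrist_force: [0.2, -0.1, -0.0]
finger_gap: 86.9
grip_force: 0.0
```

send_rows(motion=[[0,0,0,0,0,0],[0,0,0,0,0,0],[0,0,0,0,0,0],[0,0,0,0,0,0],[0,0,0,0,0,0],[0,0,0,0,0,0]], gripper=255, squeeze=20)

```text
time_s: 5.0
ee_pos: [563.5, 304.7, 187.1]
orientation: [0.252, 3.131, -0.003]
wrist_force: [0.4, -0.0, -0.4]
finger_gap: 35.1
grip_force: 0.0
```

Run:
```python
from h import *
st()
```

```text
5.0 [563.5 304.7 187.1] yaw 2.9808 tilt [ 0.0006 -0.0019] gap 35.1 grip 0.0 F [ 0.4 -0.  -0.4] q [-0.08  0.78 -0.71  1.75  0.65  0.86  0.32]
```

Lower by 2 mm while the fingers finish closing.

send_rows(motion=[[0,0,0.2,0,0,0],[0,0,0,0,0,0],[0,0,0,0,0,0],[0,0,0,0,0,0]])

```text
time_s: 5.5
ee_pos: [563.5, 304.7, 185.1]
orientation: [0.252, 3.131, -0.003]
wrist_force: [-0.5, -0.2, -0.6]
finger_gap: 24.0
grip_force: 20.0
```

send_rows(motion=[[0,0,-0.1,0,0,0],[0.6,0,0,0,0,0],[0.8,0,0,0,0,0],[0.9,0,0,0,0,0],[0.9,0,0,0,0,0],[0.9,0,0,0,0,0],[0.9,0,0,0,0,0],[0.9,0,0,0,0,0],[0.9,0,0,0,0,0],[0.9,0,0,0,0,0],[0.9,0,0,0,0,0],[0.9,0,0,0,0,0]])

```text
time_s: 7.0
ee_pos: [469.2, 320.0, 186.1]
orientation: [0.252, 3.131, -0.003]
wrist_force: [-0.3, 0.3, -1.2]
finger_gap: 24.1
grip_force: 20.0
```

send_rows(motion=[[0,0,0,0,0,0],[0,0,0,0,0,0],[0,0,0,0,0,0]])

```text
time_s: 7.38
ee_pos: [470.2, 319.7, 186.1]
orientation: [0.253, 3.13, -0.003]
wrist_force: [0.9, -0.4, -1.4]
finger_gap: 24.1
grip_force: 20.0
```

send_rows(motion=[[0,0,0.15,0,0,0],[0,0,0.15,0,0,0],[0,0,0.05,0,0,0],[0,0,0,0,0,0],[0,0,0,0,0,0]])

```text
time_s: 8.0
ee_pos: [469.8, 319.8, 182.7]
orientation: [0.252, 3.13, -0.003]
wrist_force: [-0.2, -0.8, 1.6]
finger_gap: 23.7
grip_force: 21.9
```

Run:
```python
from h import *
st()
b=snap('top','t2'); a=snap('scene','s3')
p=cv2.imread('pics/s3.png');cv2.imwrite('pics/c7.png',cv2.resize(p[215:320,160:290],None,fx=5,fy=5,interpolation=cv2.INTER_CUBIC))
```

```text
8.0 [469.8 319.8 182.7] yaw 2.9807 tilt [ 0.0009 -0.0022] gap 23.7 grip 21.9 F [-0.2 -0.8  1.6] q [-0.15  0.7  -0.71  1.93  0.66  0.76  0.16]
```

send_rows(motion=[[0,0,0,0,0,0],[0,0,0,0,0,0],[0,0,0,0,0,0],[0,0,0,0,0,0],[0,0,0,0,0,0],[0,0,-2,0,0,0],[0,0,-4,0,0,0],[0,0,-4,0,0,0],[-1.6,0,0,0,0,0],[-2,0,0,0,0,0],[0,0,0,0,0,0],[0,0,0,0,0,0]], gripper=0)

```text
time_s: 9.6
ee_pos: [504.9, 314.2, 281.4]
orientation: [-0.252, -3.13, 0.004]
wrist_force: [-1.1, 0.3, 0.2]
finger_gap: 87.2
grip_force: 0.0
```

Run:
```python
from h import *
st()
b=snap('top','t3'); a=snap('scene','s4')
p=cv2.imread('pics/s4.png');q=cv2.imread('pics/t3.png')
A=cv2.resize(p[230:310,180:310],None,fx=4.5,fy=4.5,interpolation=cv2.INTER_CUBIC)
B=cv2.resize(q[180:235,165:295],None,fx=4.5,fy=4.5,interpolation=cv2.INTER_CUBIC)[:240]
cv2.imwrite('pics/c8.png',np.vstack([A,B]));print(A.shape)
```

```text
9.6 [504.9 314.2 281.4] yaw 2.9808 tilt [-0.0018 -0.0025] gap 87.2 grip 0.0 F [-1.1  0.3  0.2] q [-0.05  0.61 -0.81  1.81  0.53  0.95  0.32]
(360, 585, 3)
```

View pics/c8.png

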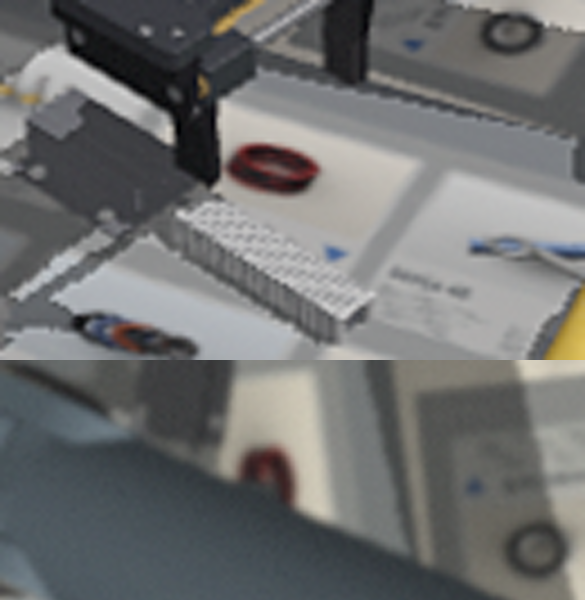

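The strip lies flat and fully out of the sleeve. Its crown corners in the scene view are at about (254.4,301), (263,295), (219,277) and (227,273).

Run:
```python
from h import *
P=lambda x,y:ray('scene',(x+.5)/4.5-.5+180,(y+.5)/4.5-.5+230,18)
q=[P(*c) for c in((335,320),(374,293),(177,214),(216,195))]
for k in q:print(k.round(1))
e=(q[0]+q[1])/2;f=(q[2]+q[3])/2;d=f-e
print(e.round(1),f.round(1),np.linalg.norm(d),np.arctan2(d[1],d[0]),((e+f)/2).round(1))
```

```text
[456.2 336.6  18. ]
[450.7 311.8  18. ]
[561.3 316.2  18. ]
[553.5 294.6  18. ]
[453.5 324.2  18. ] [557.4 305.4  18. ] 105.61918910991815 -0.17868048231110173 [505.4 314.8  18. ]
```

Well centred. Descend and take it by the middle with the tips 5 mm above its underside.

send_rows(motion=[[0,0,3,0,0,0],[0,0,3,0,0,0],[0,0,2.4,0,0,0],[0,0,1,0,0,0],[0,0,0,0,0,0],[0,0,0,0,0,0]])

```text
time_s: 10.45
ee_pos: [505.4, 314.6, 189.6]
orientation: [0.252, 3.129, -0.001]
wrist_force: [1.4, -0.2, 0.7]
finger_gap: 87.4
grip_force: 0.0
```

send_rows(motion=[[0,0,0,0,0,0],[0,0,0,0,0,0],[0,0,0,0,0,0],[0,0,0,0,0,0],[0,0,0,0,0,0],[0,0,0,0,0,0],[0,0,0,0,0,0],[0,0,0,0,0,0],[0,0,0,0,0,0]], gripper=255, squeeze=25)

```text
time_s: 11.58
ee_pos: [505.3, 314.1, 188.6]
orientation: [0.252, 3.131, -0.003]
wrist_force: [0.4, 0.1, -0.1]
finger_gap: 23.6
grip_force: 25.0
```

Run:
```python
from h import *
st()
# magazine frame estimate
th=1.648; u=np.array([np.cos(th),np.sin(th)])
for nm,p,mx in(('knob',(505,-283),None),('tips',(493.5,-158.5),None),('face',(486.6,-75),20),('noseback',(483.5,-9),88),('nosemid',(483,-18.5),79)):
    print(nm, None if mx is None else (np.array(p)-mx*u).round(1))
```

```text
11.57 [505.3 314.1 188.6] yaw 2.9808 tilt [ 0.0007 -0.0019] gap 23.6 grip 25.0 F [ 0.4  0.1 -0.1] q [-0.11  0.72 -0.72  1.87  0.65  0.8   0.23]
knob None
tips None
face [488.1 -94.9]
noseback [490.3 -96.7]
nosemid [489.1 -97.3]
```

Run:
```python
from h import *
plan([(505.3,314,275,2.981,3),(480.6,-2,275,1.652,13),(480.6,-2,234,1.652,4)],dec=1)
```

```text
[[0.0,0.0,-2.9,-0.002,0.001,0.0],[0.0,0.0,-2.9,0.0,0.0,0.0],[0.0,0.0,-2.8,0.0,0.0,0.0],[-0.2,-2.4,0.0,0.0,0.0,0.102],[-0.5,-2.4,0.0,0.0,0.0,0.102],[-0.6,-2.4,0.0,0.0,0.0,0.103],[-1.0,-2.2,0.0,0.0,0.0,0.102],[-1.1,-2.2,0.0,0.0,0.0,0.102],[-1.4,-2.0,0.0,0.0,0.0,0.102],[-1.6,-1.9,0.0,0.0,0.0,0.102],[-1.7,-1.7,0.0,0.0,0.0,0.103],[-1.9,-1.5,0.0,0.0,0.0,0.102]]
[[-2.1,-1.3,0.0,0.0,0.0,0.102],[-2.1,-1.1,0.0,0.0,0.0,0.102],[-2.3,-0.9,0.0,0.0,0.0,0.103],[-2.4,-0.6,0.0,0.0,0.0,0.102],[0.0,0.0,1.0,0.0,0.0,0.0],[0.0,0.0,1.0,0.0,0.0,0.0],[0.0,0.0,1.0,0.0,0.0,0.0],[0.0,0.0,1.1,0.0,0.0,0.0]]
[480.6  -2.2 233.6]
```

send_rows(motion=[[0,0,-2.9,0,0,0],[0,0,-2.9,0,0,0],[0,0,-2.8,0,0,0],[-0.2,-2.4,0,0,0,0.102],[-0.5,-2.4,0,0,0,0.102],[-0.6,-2.4,0,0,0,0.103],[-1.0,-2.2,0,0,0,0.102],[-1.1,-2.2,0,0,0,0.102],[-1.4,-2.0,0,0,0,0.102],[-1.6,-1.9,0,0,0,0.102],[-1.7,-1.7,0,0,0,0.103],[-1.9,-1.5,0,0,0,0.102]])

```text
time_s: 13.08
ee_pos: [487.8, 94.6, 275.0]
orientation: [1.62, 2.69, -0.002]
wrist_force: [0.9, -0.1, -1.2]
finger_gap: 23.7
grip_force: 25.0
```

send_rows(motion=[[-2.1,-1.3,0,0,0,0.102],[-2.1,-1.1,0,0,0,0.102],[-2.3,-0.9,0,0,0,0.103],[-2.4,-0.6,0,0,0,0.102],[0,0,1,0,0,0],[0,0,1,0,0,0],[0,0,1,0,0,0],[0,0,0.8,0,0,0],[0,0,0,0,0,0],[0,0,0,0,0,0]])

```text
time_s: 14.32
ee_pos: [480.8, -1.9, 237.3]
orientation: [2.128, 2.309, -0.001]
wrist_force: [0.5, -0.6, -0.6]
finger_gap: 23.6
grip_force: 25.0
```

Run:
```python
from h import *
st(); snap('scene','s5'); snap('top','t5')
a=cv2.imread('pics/s5.png');b=cv2.imread('pics/t5.png')
s4=cv2.imread('pics/s4.png')
A=cv2.resize(a[165:240,275:375],None,fx=8,fy=8,interpolation=cv2.INTER_CUBIC)
cv2.imwrite('pics/c9a.png',A)
th=1.652;u=np.array([np.cos(th),np.sin(th),0]);v=np.array([-u[1],u[0],0]);o=np.array([488.3,-96.5,0])
# cross-profiles of the s4 picture over the rear wall region, for wall edges
for x in(-60,60,79):
    pr=[]
    for y in np.arange(-26,27,1.):
        q=proj('scene',o+u*x+v*y+[0,0,40]).astype(np.float32); pr.append(int(cv2.getRectSubPix(cv2.cvtColor(s4,cv2.COLOR_BGR2GRAY),(1,1),(float(q[0]),float(q[1])))[0,0]))
    print(x,pr)
```

```text
14.32 [480.8  -1.9 237.3] yaw 1.6522 tilt [ 0.001  -0.0018] gap 23.6 grip 25.0 F [ 0.5 -0.6 -0.6] q [ 0.3   0.43 -0.47  2.12  0.32  0.66 -0.31]
-60 [86, 88, 97, 107, 118, 133, 149, 156, 150, 143, 134, 124, 113, 108, 111, 114, 114, 108, 101, 98, 99, 102, 105, 107, 107, 105, 102, 98, 104, 112, 120, 120, 115, 109, 95, 80, 65, 58, 52, 49, 65, 86, 111, 136, 160, 179, 170, 159, 148, 145, 137, 129, 120]
60 [162, 162, 162, 161, 161, 160, 160, 164, 168, 175, 182, 189, 193, 193, 193, 185, 174, 162, 142, 123, 105, 100, 96, 96, 102, 107, 108, 109, 109, 110, 110, 109, 109, 109, 109, 109, 108, 108, 108, 108, 108, 108, 110, 123, 143, 166, 177, 185, 185, 167, 148, 129, 110]
79 [176, 171, 162, 154, 154, 157, 161, 164, 170, 176, 183, 190, 191, 190, 189, 185, 182, 179, 178, 177, 173, 167, 162, 165, 171, 178, 179, 181, 181, 176, 170, 164, 161, 161, 163, 166, 168, 172, 175, 178, 176, 175, 170, 160, 153, 166, 183, 195, 193, 188, 180, 172, 165]
```

Run:
```python
from h import *
th=1.652;u=np.array([np.cos(th),np.sin(th),0]);v=np.array([-u[1],u[0],0]);o=np.array([488.3,-96.5,0])
k=6;ox,oy=296,150
def crop(f): return cv2.resize(cv2.imread(f)[oy:oy+100,ox:ox+66],None,fx=k,fy=k,interpolation=cv2.INTER_CUBIC)
def px(p): q=proj('scene',p); return tuple(int(round(c)) for c in ((q-[ox,oy]+.5)*k-.5))
A=crop('pics/s4.png');B=crop('pics/s5.png')
def line(I,c,x0,x1,y,z,col): cv2.line(I,px(c+u*x0+v*y+[0,0,z]),px(c+u*x1+v*y+[0,0,z]),col,1)
for y,col in((-14.5,(0,0,255)),(0,(0,255,255)),(14.5,(0,0,255))): line(A,o,-80,88,y,40,col)
for x in(20,70,88): cv2.line(A,px(o+u*x+v*-14.5+[0,0,36]),px(o+u*x+v*14.5+[0,0,36]),(0,255,0),1)
c=np.array([480.8,-1.9,66.7])
for y in(-12,12): line(B,c,-55,55,y,0,(0,0,255))
for x in(-55,55): cv2.line(B,px(c+u*x-v*12),px(c+u*x+v*12),(0,255,0),1)
cv2.imwrite('pics/c9.png',np.hstack([A,B]))
```

```text
(no output)
```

View pics/c9.png

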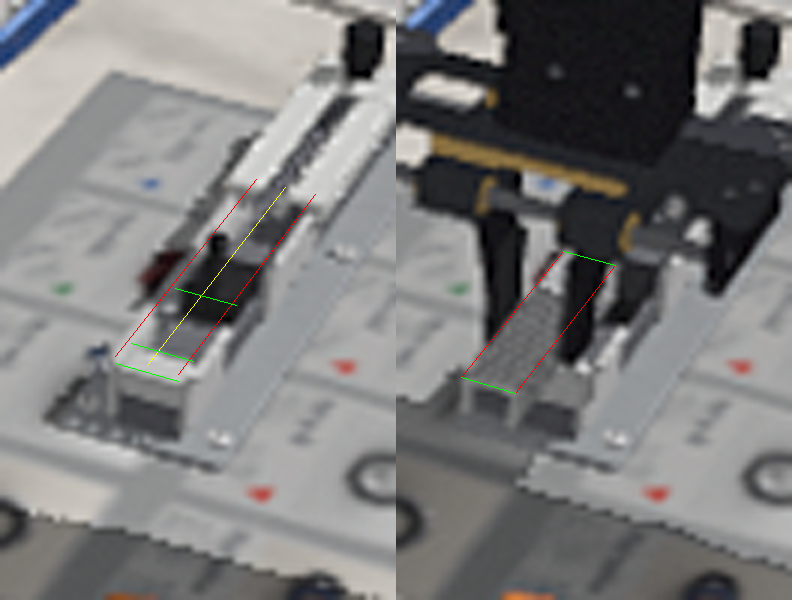

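The left half shows my channel overlay lying slightly to the upper left of the real channel, and the right half shows the strip overlay fitting within about 1 px. I'll quantify the lateral offset with edge profiles.

Run:
```python
from h import *
th=1.652;u=np.array([np.cos(th),np.sin(th),0]);v=np.array([-u[1],u[0],0]);o=np.array([488.3,-96.5,0])
def prof(f,c,xs,z,lo,hi):
    g=cv2.cvtColor(cv2.imread('pics/'+f),cv2.COLOR_BGR2GRAY).astype(np.float32)
    ys=np.arange(lo,hi+.1,1.); acc=[]
    for x in xs:
        q=np.array([proj('scene',c+u*x+v*y+np.array([0,0,z])) for y in ys],np.float32)
        acc.append(cv2.remap(g,q[:,:1],q[:,1:],cv2.INTER_LINEAR)[:,0])
    m=np.mean(acc,0); print(f,z,list(zip(ys.astype(int).tolist(),m.astype(int).tolist())))
prof('s4.png',o,np.arange(-150,-75,5),46,-32,34)   # cover prongs
prof('s4.png',o,np.arange(-200,80,10),6,28,50)     # plate near edge
prof('s4.png',o,np.arange(6,18,3),62,-12,14)       # fin
prof('s5.png',np.array([480.8,-1.9,66.7]),np.arange(30,54,3),0,-22,22) # strip crown
```

```text
s4.png 46 [(-32, 156), (-31, 150), (-30, 144), (-29, 137), (-28, 132), (-27, 132), (-26, 138), (-25, 151), (-24, 169), (-23, 188), (-22, 201), (-21, 208), (-20, 210), (-19, 210), (-18, 209), (-17, 207), (-16, 206), (-15, 205), (-14, 205), (-13, 206), (-12, 207), (-11, 209), (-10, 210), (-9, 207), (-8, 196), (-7, 176), (-6, 150), (-5, 121), (-4, 97), (-3, 82), (-2, 79), (-1, 80), (0, 83), (1, 85), (2, 89), (3, 98), (4, 115), (5, 136), (6, 160), (7, 182), (8, 198), (9, 208), (10, 211), (11, 211), (12, 210), (13, 208), (14, 206), (15, 205), (16, 204), (17, 204), (18, 205), (19, 206), (20, 208), (21, 209), (22, 207), (23, 200), (24, 192), (25, 183), (26, 172), (27, 157), (28, 139), (29, 123), (30, 113), (31, 111), (32, 118), (33, 132), (34, 144)]
s4.png 6 [(28, 154), (29, 154), (30, 154), (31, 154), (32, 154), (33, 154), (34, 154), (35, 154), (36, 154), (37, 154), (38, 153), (39, 153), (40, 154), (41, 155), (42, 158), (43, 160), (44, 162), (45, 162), (46, 163), (47, 162), (48, 162), (49, 163), (50, 163)]
s4.png 62 [(-12, 98), (-11, 103), (-10, 111), (-9, 128), (-8, 148), (-7, 164), (-6, 166), (-5, 152), (-4, 130), (-3, 106), (-2, 83), (-1, 67), (0, 60), (1, 60), (2, 64), (3, 73), (4, 88), (5, 103), (6, 111), (7, 113), (8, 113), (9, 111), (10, 109), (11, 107), (12, 106), (13, 106), (14, 105)]
s5.png 0 [(-22, 162), (-21, 162), (-20, 162), (-19, 161), (-18, 159), (-17, 155), (-16, 150), (-15, 145), (-14, 138), (-13, 130), (-12, 121), (-11, 114), (-10, 108), (-9, 104), (-8, 102), (-7, 100), (-6, 100), (-5, 101), (-4, 102), (-3, 104), (-2, 105), (-1, 105), (0, 106), (1, 105), (2, 102), (3, 101), (4, 102), (5, 104), (6, 106), (7, 108), (8, 108), (9, 107), (10, 105), (11, 101), (12, 98), (13, 96), (14, 96), (15, 95), (16, 95), (17, 94), (18, 95), (19, 98), (20, 104), (21, 112), (22, 118)]
```

The lateral offset is within about 1 mm, so I'll lower to 44 mm and push the follower back along the channel.

send_rows(motion=[[0,0,0.5,0,0,0],[-0.8,0,0,0,0,0],[-0.8,0,0,0,0,0],[-0.8,0,0,0,0,0],[-0.8,0,0,0,0,0],[-0.8,0,0,0,0,0],[-0.8,0,0,0,0,0],[-0.8,0,0,0,0,0],[-0.8,0,0,0,0,0],[-0.8,0,0,0,0,0],[-0.8,0,0,0,0,0],[-0.4,0,0,0,0,0]])

```text
time_s: 15.92
ee_pos: [487.8, -85.8, 232.5]
orientation: [2.128, 2.309, 0.001]
wrist_force: [1.4, 5.9, -1.4]
finger_gap: 23.8
grip_force: 25.0
```

send_rows(motion=[[0,0,0,0,0,0],[0,0,0,0,0,0],[0,0,0,0,0,0]])

```text
time_s: 16.3
ee_pos: [487.7, -85.4, 232.5]
orientation: [2.127, 2.309, 0.001]
wrist_force: [0.8, 6.5, -2.0]
finger_gap: 23.4
grip_force: 25.0
```

```bash
cat >> h.py <<'E'
def mag():
    th=1.652;u=np.array([np.cos(th),np.sin(th)]);v=np.array([-u[1],u[0]]);d=np.array(sense()['ee_pos'][:2])-[488.3,-96.5]
    f=np.array(sense()['wrist_force'][:2]); print('mag x,y',(d@u).round(1),(d@v).round(1),'F along',(f@u).round(2),(f@v).round(2))
E
python3 -c "
from h import *
st();mag()"
```

```text
16.3 [487.7 -85.4 232.5] yaw 1.6527 tilt [ 0.0018 -0.0008] gap 23.4 grip 25.0 F [ 0.8  6.5 -2. ] q [ 0.46  0.45 -0.46  2.09  0.32  0.66 -0.13]
mag x,y 11.1 -0.3 F along 6.46 -1.34
```

send_rows(motion=[[0,0,0.3,0,0,0],[0,0,0.3,0,0,0],[0,0,0.3,0,0,0],[0,0,0.2,0,0,0],[0,0,0,0,0,0],[0,0,0,0,0,0]])

```text
time_s: 17.05
ee_pos: [487.4, -85.4, 221.5]
orientation: [2.128, 2.31, -0.001]
wrist_force: [1.1, 6.0, 0.4]
finger_gap: 23.9
grip_force: 25.0
```

send_rows(motion=[[0,0,0.2,0,0,0],[0,0,0.2,0,0,0],[0,0,0.2,0,0,0],[0,0,0.2,0,0,0],[0,0,0,0,0,0],[0,0,0,0,0,0]])

```text
time_s: 17.8
ee_pos: [487.3, -85.4, 213.5]
orientation: [2.128, 2.31, -0.001]
wrist_force: [-0.6, 6.6, -0.1]
finger_gap: 23.5
grip_force: 25.0
```

send_rows(motion=[[0,0,0.15,0,0,0],[0,0,0.1,0,0,0],[0,0,0,0,0,0],[0,0,0,0,0,0]])

```text
time_s: 18.3
ee_pos: [487.3, -85.5, 211.0]
orientation: [2.128, 2.31, -0.001]
wrist_force: [0.1, 6.4, 0.4]
finger_gap: 23.8
grip_force: 25.0
```

```bash
python3 -c "
from h import *
st();mag()"
```

```text
18.3 [487.3 -85.5 211. ] yaw 1.6526 tilt [ 0.0004 -0.0012] gap 23.8 grip 25.0 F [0.1 6.4 0.4] q [ 0.44  0.49 -0.43  2.1   0.35  0.62 -0.16]
mag x,y 11.1 0.1 F along 6.33 -0.6
```

Go down 1 mm more to touch, then slide forward to the nose stop.

send_rows(motion=[[0,0,0.1,0,0,0],[0.2,0,0,0,0,0],[0.2,0,0,0,0,0],[0,0,0,0,0,0],[0,0,0,0,0,0]])

```text
time_s: 18.92
ee_pos: [487.2, -82.3, 210.5]
orientation: [2.128, 2.308, -0.002]
wrist_force: [-1.1, 3.3, 5.7]
finger_gap: 24.1
grip_force: 25.0
```

```bash
python3 -c "
from h import *
st();mag()"
```

```text
18.93 [487.2 -82.3 210.5] yaw 1.6516 tilt [ 0.0007 -0.0027] gap 24.1 grip 25.0 F [-1.1  3.3  5.7] q [ 0.43  0.49 -0.43  2.1   0.35  0.62 -0.17]
mag x,y 14.2 -0.0 F along 3.4 0.88
```

send_rows(motion=[[0,0,0,0,0,0],[0,0,0,0,0,0],[0,0,0,0,0,0],[0,0,0,0,0,0],[0,0,0,0,0,0],[0,0,0,0,0,0],[0,0,-2,0,0,0],[0,0,-4,0,0,0],[0,0,-3,0,0,0],[0,0,0,0,0,0],[0,0,0,0,0,0]], gripper=0)

```text
time_s: 20.3
ee_pos: [486.6, -81.9, 299.3]
orientation: [2.129, 2.309, -0.003]
wrist_force: [0.0, -1.2, -0.1]
finger_gap: 87.0
grip_force: 0.0
```

Run:
```python
from h import *
st();mag()
snap('scene','s6')
g=cv2.imread('pics/s6.png').astype(np.float32)
th=1.652;u=np.array([np.cos(th),np.sin(th),0]);v=np.array([-u[1],u[0],0]);o=np.array([488.3,-96.5,0])
im=g.mean(2)
for z,y in((40,6),(40,-3)):
    xs=np.arange(-60,92,3.);q=np.array([proj('scene',o+u*x+v*y+np.array([0,0,z])) for x in xs],np.float32)
    print(y,list(zip(xs.astype(int).tolist(),cv2.remap(im,q[:,:1],q[:,1:],1)[:,0].astype(int).tolist())))
m=(cv2.imread('pics/s6.png').max(2)<45).astype(np.uint8); m[:, :340]=0; m[:145]=0;m[172:]=0;m[:,372:]=0
n,l,s_,c=cv2.connectedComponentsWithStats(m); print(s_[1:],c[1:])
for k in range(1,n):
    if s_[k,4]>15: print(ray('scene',*c[k],64))
plan([(503.8,-281.8,301,1.652,8)],dec=1)
```

```text
20.3 [486.6 -81.9 299.3] yaw 1.6517 tilt [-0.0005 -0.002 ] gap 87.0 grip 0.0 F [ 0.  -1.2 -0.1] q [ 0.5   0.35 -0.51  2.04  0.24  0.81 -0.07]
mag x,y 14.7 0.5 F along -1.22 0.09
6 [(-60, 24), (-57, 24), (-54, 32), (-51, 39), (-48, 34), (-45, 27), (-42, 68), (-39, 112), (-36, 149), (-33, 170), (-30, 169), (-27, 172), (-24, 179), (-21, 171), (-18, 164), (-15, 163), (-12, 165), (-9, 170), (-6, 176), (-3, 177), (0, 166), (3, 155), (6, 159), (9, 171), (12, 175), (15, 164), (18, 163), (21, 171), (24, 175), (27, 168), (30, 160), (33, 171), (36, 179), (39, 170), (42, 162), (45, 170), (48, 174), (51, 167), (54, 161), (57, 167), (60, 163), (63, 159), (66, 177), (69, 167), (72, 122), (75, 103), (78, 122), (81, 170), (84, 191), (87, 189), (90, 186)]
-3 [(-60, 30), (-57, 26), (-54, 23), (-51, 22), (-48, 17), (-45, 24), (-42, 62), (-39, 106), (-36, 154), (-33, 187), (-30, 170), (-27, 156), (-24, 160), (-21, 171), (-18, 177), (-15, 168), (-12, 162), (-9, 158), (-6, 158), (-3, 160), (0, 166), (3, 170), (6, 167), (9, 159), (12, 163), (15, 170), (18, 170), (21, 119), (24, 89), (27, 97), (30, 101), (33, 97), (36, 96), (39, 99), (42, 111), (45, 129), (48, 156), (51, 173), (54, 171), (57, 166), (60, 169), (63, 175), (66, 166), (69, 161), (72, 139), (75, 119), (78, 129), (81, 171), (84, 192), (87, 190), (90, 188)]
[[349 145  23  27 285]] [[358.24561404 154.64912281]]
[ 505.91076595 -299.5092715    64.        ]
[[-2.5,0.0,0.0,-0.002,0.002,0.0],[-2.5,0.0,-0.1,0.0,0.0,0.0],[-2.5,0.0,0.0,0.0,0.0,0.0],[-2.5,0.1,0.0,0.0,0.0,0.0],[-2.5,0.0,0.0,0.0,0.0,0.0],[-2.6,0.0,-0.1,0.0,0.0,0.0],[-2.5,0.0,0.0,0.0,0.0,0.0],[-2.5,0.0,0.0,0.0,0.0,0.0]]
[ 503.7 -282.1  300.8]
```

The profile shows the strip spanning magazine x −40 to 70 at crown height 40, so it is home. Next, the knob.

send_rows(motion=[[-2.5,0,0,0,0,0],[-2.5,0,0,0,0,0],[-2.5,0,0,0,0,0],[-2.5,0.1,0,0,0,0],[-2.5,0,0,0,0,0],[-2.6,0,0,0,0,0],[-2.5,0,0,0,0,0],[-2.5,0,0,0,0,0],[0,0,2,0,0,0],[0,0,2,0,0,0],[0,0,1.8,0,0,0],[0,0,0,0,0,0]])

```text
time_s: 21.85
ee_pos: [503.6, -281.8, 240.1]
orientation: [-2.127, -2.308, 0.003]
wrist_force: [-0.1, -0.4, 0.3]
finger_gap: 87.0
grip_force: 0.0
```

send_rows(motion=[[0,0,0,0,0,0],[0,0,0,0,0,0],[0,0,0,0,0,0],[0,0,0,0,0,0],[0,0,0,0,0,0],[0,0,0,0,0,0],[0,0,0,0,0,0],[0,0,0,0,0,0]], gripper=255, squeeze=15)

```text
time_s: 22.85
ee_pos: [504.8, -282.1, 242.3]
orientation: [2.127, 2.308, -0.0]
wrist_force: [1.9, -0.4, -1.3]
finger_gap: 21.2
grip_force: 15.0
```

```bash
python3 -c "
from h import *
st();mag()"
```

```text
22.85 [ 504.8 -282.1  242.3] yaw 1.652 tilt [ 0.0022 -0.002 ] gap 21.2 grip 15.0 F [ 1.9 -0.4 -1.3] q [ 0.74  0.54 -0.41  1.89  0.3   0.77  0.25]
mag x,y -186.3 -1.3 F along -0.6 -1.85
```

The knob is gripped. Slide it forward.

send_rows(motion=[[0.5,0.1,0,0,0,0],[1,0,0,0,0,0],[1.1,0,0,0,0,0],[1.1,0,0,0,0,0],[1.1,0,0,0,0,0],[1.1,0,0,0,0,0],[1.1,0,0,0,0,0],[1.1,0,0,0,0,0],[1.1,0,0,0,0,0],[1.1,0,0,0,0,0],[1.1,0,0,0,0,0],[0.6,0,0,0,0,0]])

```text
time_s: 24.35
ee_pos: [494.4, -161.4, 242.1]
orientation: [-2.128, -2.309, 0.006]
wrist_force: [-5.9, -2.5, 7.1]
finger_gap: 20.8
grip_force: 15.0
```

```bash
python3 -c "
from h import *
st();mag()"
```

```text
24.35 [ 494.4 -161.4  242.1] yaw 1.6524 tilt [-0.0033 -0.0021] gap 20.8 grip 15.0 F [-5.9 -2.5  7.1] q [ 0.58  0.47 -0.43  2.03  0.3   0.71  0.04]
mag x,y -65.2 -0.8 F along -1.97 6.1
```

send_rows(motion=[[0.4,-0.1,0,0,0,0],[0.3,0,0,0,0,0],[0.2,0,0,0,0,0],[0.1,0,0,0,0,0],[0,0,0,0,0,0],[0,0,0,0,0,0]])

```text
time_s: 25.1
ee_pos: [493.4, -158.2, 242.3]
orientation: [2.129, 2.299, -0.011]
wrist_force: [-2.2, -17.4, -0.5]
finger_gap: 21.2
grip_force: 15.0
```

```bash
python3 -c "
from h import *
st();mag()"
```

```text
25.1 [ 493.4 -158.2  242.3] yaw 1.6476 tilt [ 0.0012 -0.0107] gap 21.2 grip 15.0 F [ -2.2 -17.4  -0.5] q [ 0.56  0.46 -0.42  2.03  0.3   0.7   0.02]
mag x,y -61.9 -0.1 F along -17.15 3.57
```

A stop is met at 17 N. Ease off, release, rise and check the cover position.

send_rows(motion=[[-0.4,0,0,0,0,0],[0,0,0,0,0,0],[0,0,0,0,0,0]])

```text
time_s: 25.48
ee_pos: [493.6, -159.1, 242.2]
orientation: [2.129, 2.304, -0.007]
wrist_force: [-3.5, -9.4, 3.6]
finger_gap: 21.3
grip_force: 15.0
```

send_rows(motion=[[0,0,0,0,0,0],[0,0,0,0,0,0],[0,0,0,0,0,0],[0,0,0,0,0,0],[0,0,0,0,0,0],[0,0,0,0,0,0],[0,0,-2,0,0,0],[0,0,-4,0,0,0],[0,0,-4,0,0,0],[-3,0,-4,0,0,0],[0,0,0,0,0,0],[0,0,0,0,0,0]], gripper=0)

```text
time_s: 26.98
ee_pos: [496.0, -185.9, 381.4]
orientation: [2.129, 2.309, -0.002]
wrist_force: [0.4, 0.5, -0.4]
finger_gap: 86.8
grip_force: 0.0
```

Run:
```python
from h import *
st();mag();snap('scene','s7');snap('top','t7')
th=1.652;u=np.array([np.cos(th),np.sin(th),0]);v=np.array([-u[1],u[0],0]);o=np.array([488.3,-96.5,0])
for f,a,b in(('s4',-100,-30),('s7',30,100)):
    im=cv2.imread('pics/%s.png'%f).mean(2).astype(np.float32)
    for y in(-15,13,17):
        xs=np.arange(a,b,2.);q=np.array([proj('scene',o+u*x+v*y+np.array([0,0,46])) for x in xs],np.float32)
        print(f,y,list(zip(xs.astype(int).tolist(),cv2.remap(im,q[:,:1],q[:,1:],1)[:,0].astype(int).tolist())))
p=cv2.imread('pics/s7.png');cv2.imwrite('pics/c10.png',cv2.resize(p[150:240,280:380],None,fx=6,fy=6,interpolation=cv2.INTER_CUBIC))
```

```text
26.98 [ 496.  -185.9  381.4] yaw 1.6518 tilt [-0.0005 -0.0013] gap 86.8 grip 0.0 F [ 0.4  0.5 -0.4] q [ 0.68  0.3  -0.49  1.88  0.16  1.    0.2 ]
mag x,y -89.7 -0.4 F along 0.46 -0.42
s4 -15 [(-100, 205), (-98, 205), (-96, 204), (-94, 204), (-92, 204), (-90, 204), (-88, 204), (-86, 203), (-84, 204), (-82, 204), (-80, 204), (-78, 204), (-76, 205), (-74, 206), (-72, 206), (-70, 205), (-68, 201), (-66, 194), (-64, 182), (-62, 158), (-60, 138), (-58, 122), (-56, 123), (-54, 127), (-52, 137), (-50, 155), (-48, 176), (-46, 183), (-44, 178), (-42, 177), (-40, 179), (-38, 176), (-36, 177), (-34, 180), (-32, 182)]
s4 13 [(-100, 207), (-98, 208), (-96, 208), (-94, 208), (-92, 206), (-90, 206), (-88, 206), (-86, 207), (-84, 206), (-82, 206), (-80, 206), (-78, 207), (-76, 208), (-74, 208), (-72, 207), (-70, 206), (-68, 206), (-66, 194), (-64, 177), (-62, 160), (-60, 133), (-58, 100), (-56, 75), (-54, 67), (-52, 66), (-50, 65), (-48, 69), (-46, 71), (-44, 68), (-42, 67), (-40, 65), (-38, 60), (-36, 59), (-34, 60), (-32, 61)]
s4 17 [(-100, 203), (-98, 203), (-96, 202), (-94, 202), (-92, 203), (-90
[... 814 characters left out ...]
99), (44, 199), (46, 200), (48, 199), (50, 202), (52, 208), (54, 205), (56, 194), (58, 181), (60, 155), (62, 127), (64, 106), (66, 101), (68, 103), (70, 119), (72, 147), (74, 180), (76, 178), (78, 177), (80, 165), (82, 131), (84, 102), (86, 123), (88, 156), (90, 184), (92, 187), (94, 186), (96, 186), (98, 185)]
s7 17 [(30, 196), (32, 196), (34, 196), (36, 196), (38, 195), (40, 195), (42, 195), (44, 195), (46, 195), (48, 196), (50, 196), (52, 196), (54, 195), (56, 190), (58, 170), (60, 146), (62, 125), (64, 109), (66, 93), (68, 88), (70, 84), (72, 93), (74, 103), (76, 111), (78, 119), (80, 124), (82, 122), (84, 148), (86, 164), (88, 175), (90, 181), (92, 187), (94, 187), (96, 187), (98, 187)]
```

The cover moved about 122–124 mm and the start value isn't exactly known. To be sure, I'll push the knob from behind with closed fingers against the stop.

send_rows(motion=[[-2.2,0,0,0,0,0],[0,0,3.5,0,0,0],[0,0,3.5,0,0,0],[0,0,3.5,0,0,0],[0,0,3.5,0,0,0],[0,0,0,0,0,0],[0,0,0,0,0,0],[0,0,0,0,0,0]], gripper=255)

```text
time_s: 28.08
ee_pos: [499.0, -208.8, 243.6]
orientation: [2.127, 2.306, -0.0]
wrist_force: [-0.5, 0.3, 0.8]
finger_gap: 15.0
grip_force: 0.0
```

send_rows(motion=[[0.6,0,0,0,0,0],[0.6,0,0,0,0,0],[0.5,0,0,0,0,0],[0.4,0,0,0,0,0],[0.3,0,0,0,0,0],[0.2,0,0,0,0,0],[0,0,0,0,0,0]])

```text
time_s: 28.95
ee_pos: [496.2, -182.5, 242.1]
orientation: [2.128, 2.308, -0.002]
wrist_force: [0.7, 0.1, 0.7]
finger_gap: 0.4
grip_force: 0.0
```

```bash
python3 -c "
from h import *
st();mag()"
```

```text
28.95 [ 496.2 -182.5  242.1] yaw 1.6518 tilt [ 0.0006 -0.0021] gap 0.4 grip 0.0 F [0.7 0.1 0.7] q [ 0.6   0.48 -0.42  2.01  0.29  0.71  0.08]
mag x,y -86.4 -0.9 F along 0.05 -0.69
```

send_rows(motion=[[0.3,0,0,0,0,0],[0.3,0,0,0,0,0],[0.2,0,0,0,0,0],[0.2,0,0,0,0,0],[0,0,0,0,0,0],[0,0,0,0,0,0]])

```text
time_s: 29.7
ee_pos: [495.6, -179.6, 242.4]
orientation: [2.128, 2.296, -0.01]
wrist_force: [2.3, -16.5, -4.4]
finger_gap: 0.3
grip_force: 7.8
```

```bash
python3 -c "
from h import *
st();mag()"
```

```text
29.7 [ 495.6 -179.6  242.4] yaw 1.6468 tilt [ 0.0036 -0.0119] gap 0.3 grip 7.8 F [  2.3 -16.5  -4.4] q [ 0.59  0.47 -0.41  2.01  0.3   0.71  0.06]
mag x,y -83.4 -0.5 F along -16.63 -0.95
```

send_rows(motion=[[0.3,0,0,0,0,0],[0.2,0,0,0,0,0],[0,0,0,0,0,0]])

```text
time_s: 30.08
ee_pos: [495.3, -178.4, 242.5]
orientation: [2.128, 2.29, -0.014]
wrist_force: [4.2, -26.1, -8.1]
finger_gap: 0.6
grip_force: 12.0
```

Run:
```python
from h import *
st();mag();snap('scene','s8')
th=1.652;u=np.array([np.cos(th),np.sin(th),0]);v=np.array([-u[1],u[0],0]);o=np.array([488.3,-96.5,0])
ys=(-15,-12,13,16)
def edge(f,a,b):
    im=cv2.imread('pics/%s.png'%f).mean(2).astype(np.float32);r=[]
    for y in ys:
        xs=np.arange(a,b,.5);q=np.array([proj('scene',o+u*x+v*y+np.array([0,0,46])) for x in xs],np.float32)
        g=cv2.remap(im,q[:,:1],q[:,1:],1)[:,0]; r.append(float(xs[np.argmax(g<.8*g[:20].mean())]))
    return r
print(edge('s4',-100,-30),edge('s7',30,90),edge('s8',30,90))
```

```text
30.07 [ 495.3 -178.4  242.5] yaw 1.6443 tilt [ 0.0051 -0.0174] gap 0.6 grip 12.0 F [  4.2 -26.1  -8.1] q [ 0.59  0.47 -0.41  2.02  0.31  0.7   0.05]
mag x,y -82.2 -0.3 F along -26.39 -2.03
[-62.0, -62.0, -62.5, -62.0] [61.0, 60.5, 60.0, 59.5] [60.0, 60.0, 60.0, 60.5]
```

The knob doesn't move under 26 N, so it is hard against its end stop. Back off and clear away.

send_rows(motion=[[-0.7,0,0,0,0,0],[-1,0,0,0,0,0],[-1,0,0,0,0,0],[0,0,-4,0,0,0],[0,0,-5,0,0,0],[-5,0,-5,0,0,0],[-5,0,0,0,0,0],[-5,0,0,0,0,0],[-5,0,0,0,0,0],[0,0,0,0,0,0],[0,0,0,0,0,0]])

```text
time_s: 31.5
ee_pos: [513.1, -386.7, 376.2]
orientation: [2.128, 2.311, 0.001]
wrist_force: [0.4, 0.1, -0.1]
finger_gap: 0.9
grip_force: 0.0
```

Run:
```python
from h import *
st();mag();snap('scene','s9')
th=1.652;u=np.array([np.cos(th),np.sin(th),0]);v=np.array([-u[1],u[0],0]);o=np.array([488.3,-96.5,0])
def pf(f,y,z,a,b):
    im=cv2.imread('pics/%s.png'%f).mean(2).astype(np.float32);xs=np.arange(a,b,2.);q=np.array([proj('scene',o+u*x+v*y+np.array([0,0,z])) for x in xs],np.float32)
    print(f,y,z,list(zip(xs.astype(int).tolist(),cv2.remap(im,q[:,:1],q[:,1:],1)[:,0].astype(int).tolist())))
pf('s9',0,40,-60,92); pf('s9',-3,46,-80,-10); pf('s4',-3,46,-200,-140); pf('s4',0,64,-20,50); pf('s9',0,64,-90,-10); pf('s9',-15,46,40,76)
```

```text
31.5 [ 513.1 -386.7  376.2] yaw 1.6532 tilt [0.0004 0.    ] gap 0.9 grip 0.0 F [ 0.4  0.1 -0.1] q [ 0.87  0.47 -0.41  1.63  0.2   1.08  0.49]
mag x,y -291.2 -1.2 F along 0.1 -0.41
s9 0 40 [(-60, 118), (-58, 71), (-56, 32), (-54, 29), (-52, 24), (-50, 18), (-48, 10), (-46, 20), (-44, 38), (-42, 66), (-40, 101), (-38, 130), (-36, 157), (-34, 158), (-32, 156), (-30, 160), (-28, 164), (-26, 169), (-24, 168), (-22, 158), (-20, 154), (-18, 155), (-16, 161), (-14, 167), (-12, 174), (-10, 176), (-8, 171), (-6, 166), (-4, 162), (-2, 162), (0, 162), (2, 163), (4, 168), (6, 169), (8, 168), (10, 168), (12, 166), (14, 162), (16, 161), (18, 167), (20, 164), (22, 136), (24, 108), (26, 82), (28, 85), (30, 94), (32, 101), (34, 101), (36, 96), (38, 97), (40, 104), (42, 106), (44, 107), (46, 102), (48, 98), (50, 98), (52, 103), (54, 108), (56, 104), (58, 100), (60, 100), (62, 104), (64, 106), (66, 105), (68, 106), (70, 108), (72, 104), (74, 96), (76, 88), (78, 97), (80, 110), (82, 118), (84, 113), (86, 111), (88, 111), (90, 112)]
s9 -3 46 [(-80, 26), (-78, 26), (-76, 26), (-74, 27), (-72, 28), (-70, 28
[... 1058 characters left out ...]
 89), (44, 88), (46, 88), (48, 90)]
s9 0 64 [(-90, 69), (-88, 49), (-86, 40), (-84, 36), (-82, 36), (-80, 37), (-78, 37), (-76, 38), (-74, 38), (-72, 37), (-70, 33), (-68, 29), (-66, 26), (-64, 24), (-62, 24), (-60, 24), (-58, 25), (-56, 26), (-54, 29), (-52, 32), (-50, 35), (-48, 36), (-46, 35), (-44, 33), (-42, 24), (-40, 30), (-38, 32), (-36, 39), (-34, 44), (-32, 56), (-30, 73), (-28, 96), (-26, 118), (-24, 142), (-22, 168), (-20, 190), (-18, 161), (-16, 133), (-14, 120), (-12, 124)]
s9 -15 46 [(40, 123), (42, 123), (44, 124), (46, 124), (48, 123), (50, 122), (52, 121), (54, 122), (56, 122), (58, 123), (60, 124), (62, 127), (64, 123), (66, 117), (68, 112), (70, 110), (72, 105), (74, 99)]
```

```bash
python3 -c "
from h import *
print(job.job_done())"
```

```text
the job is handed in; nothing more can be done
None
```

I handed the job in at about 31.5 s: the strip is home in the channel, and the cover rail is pushed forward until it met a hard stop. I measured about 122–124 mm of cover travel, so 130 mm closed depends on it having started a few mm forward, which I could not confirm. The bearing and carton were passed over without contact, and the robot is clear.

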